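# Back off the ratchet and close the display-case guard

### The job

Close the front guard of the food display case: throw its ratchet pawl right over so that it lies clear of the wheel, then wind the crank backwards to bring the guard down until its rubber seal is felt to press firmly on the tray rim, but do not crush it. Then swing the pawl back down so that its nose lies in the teeth again, let go, and leave the other things on the counter standing where they are.

Things in the scene. Friction and masses are not known exactly. Their poses are not given: they have to be found in the camera images.
- case: Fixed fixture: hand winch plus display case (290 mm wide, 240 mm tall, begins 170 mm from the wheel in +y). Origin on the counter under the ratchet wheel. Its axes: x level, away from the staff side; y along the winch shaft towards the case; z up. Place and yaw (up to 0.25 rad) differ each time.
- wheel_axis (a point): Point on the level shaft of the toothed steel ratchet wheel (140 mm over 12 teeth, each 14 mm deep; 16 mm thick), 120 mm above the counter and 78 mm out from the wheel in the case's -y, level with the middle of the crank knob. Axes as the case's. The crank turns in the x-z plane of this frame.
- knob_grip (a point): Centre of the crank's black knob: a cylinder 22 mm across, 60 mm long, level along the shaft, spinning freely (its own angle means nothing), 90 mm from wheel_axis, sticking out in -y from the crank arm. It starts 39 to 65 degrees from straight up on the -x side and must go over the top to some 23 to 53 degrees past it on the +x side.
- wheel (a joint): Angle of wheel and crank (rad). Growing = backwards: the knob goes over the top to +x and the guard comes down 30 mm per rad. At 0 the knob is 52 degrees from straight up on the -x side. About 2 N at the knob keeps it turning; it stays where it is left. With the pawl down it turns forwards with clicks but is blocked backwards within one tooth (30 degrees).
- pawl (a joint): Angle of the pawl (rad). 0 to 0.17 = nose down in the teeth (higher as it rides up a tooth); grows as the pawl is lifted and thrown over to +x. Beyond about 1.5 it falls by its weight on to its rest at 2.05 and stays; short of that it falls back on to the wheel.
- pawl_pin (a point): Middle of the pawl's lift pin: dark steel cylinder 14 mm across, level along y, sticking 56 mm out of the +y side of the steel pawl (a 110 mm bar lying over the top of the wheel, 0.2 to 0.33 kg). It swings about pawl_pivot at 56 mm radius: at pawl angle 0 it is 55 mm to -x and 12 mm above the pivot; on the rest 36 mm to +x and 43 mm above.
- pawl_pivot (a point): Point on the pawl's level hinge line (along y), 98 mm in +x from the wheel's shaft and 80 mm higher (200 mm above the counter), and 38 mm to +y of the wheel, in line with pawl_pin. The post that carries the hinge stands on the -y side of the pawl. Axes as the case's.
- guard: Clear sliding front guard of the case, 250 mm wide and 112 mm tall in an aluminium frame, with a soft black rubber seal standing 16 mm out below it and racks on both sides. It only moves vertically, driven by the wheel. Origin at the middle of its frame's lower edge. 0.5 kg.
- guard_edge (a point): Middle of the underside of the seal under the guard.
- tray: Steel tray with bread rolls in the case, fixed; its height differs from time to time by up to 8 mm either way. Origin at the middle of its front rim's upper face, straight below the guard's lower edge.
- tray_rim (a point): Middle of the tray's front rim, upper face: where the guard's seal lands. Pressed firmly means 5 to 40 N at the seal (at the knob: 2 to 13 N more than turning it freely takes); the seal gives 1 mm (3 mm at the knob) for each 4 N, up to 14 mm.
- sauce_bottle: Bystander: red squeeze bottle, 60 mm diameter, 150 mm tall; origin at the centre of its foot.
- napkin_box: Bystander: steel napkin box 100 x 120 x 110 mm; origin at the centre of its foot.
- cup: Bystander: cardboard cup, 80 mm diameter, 100 mm tall; origin at the centre of its foot.

How it is judged:
By the outcome, as a careful person would: the job done as asked, in the order asked, and still so for the second after the job is handed in, with the robot touching nothing.
It also fails if it takes over 64 s, if anything falls off the work surface, if the arm or the gripper's body presses on something with over 40 N, if the wrist force passes 120 N, or if a joint passes its speed limit or range.

### The arm

A 7-joint arm with a two-finger parallel gripper is mounted at the origin on the work surface. World frame = base frame: x ahead of the robot, y to its left, z up, the work surface at z = 0. Lengths are in m, angles in rad, forces in N, time in s.
With the tool pointing down it reaches from about 0.4 to 0.85 m from the base axis. Payload 4.5 kg.
Tool frame: the origin (TCP) lies midway between the tips of the shut fingers; the grasp point (between the pads) lies 19 mm behind it; z points along the fingers, y is the direction in which the jaws open and shut (so a half turn about z gives the same grasp; the last joint's range is limited). The gripper opens to 88 mm and grips with 3 to 60 N. Pads are 18 mm wide; open, the fingers measure 123 mm over their backs; the gripper's body (75 mm by 187 mm) begins 45 mm behind the grasp point.
Start: joints at [-1.267, 0.689, -0.195, 1.565, 0.157, 0.902, -0.215], TCP at [0.167, 0.602, 0.239] pointing down, gripper open.
Joint ranges: [-3.01, 3.01], [-0.46, 2.08], [-1.47, 1.51], [0.13, 2.56], [-1, 4.14], [0.04, 2.09], [-2.66, 2.66]. Speed limits (rad/s): [2.57, 2.57, 3.14, 3.14, 3.14, 3.14, 3.14].

### API

Orientations are given as a unit quaternion [x, y, z, w].
In Python, from plant import r gives the robot as it stands. The module is installed in compiled form; this text tells all that it offers.
- The arm moves only by the tool carry_out, never from a script. Its argument "commands" is a list of rows, each a list of 6 numbers: the shift along the tool's x, y, z in m, then the turn, a rotation vector about the tool's x, y, z in degrees. In form: [[dx, dy, dz, wx, wy, wz], ...]. A call has 1 to 12 rows; each row is the pose to reach, as a shift and turn from the pose commanded when the call began, along the tool's axes at that moment; what a row does not reach only later rows make up. A row lasts 1/10 s, in which the tool goes at most 50 mm and 8.59 degrees, less where a joint would pass 70% of its speed; a pose out of reach is approached as far as the arm can. A call with a gripper value outside its range is refused whole. "fingers" is the closure in counts, from 0 (fully open) to 255 (shut), set as the call begins (left out, the last holds). The fingers move at their own pace and stop on an object; "grip_force" is the grip in N (left out, the last holds). Time passes only in rows, so rows that repeat a pose let the fingers close. It gives the time, the measured TCP pose, the force and the opening at its end, in the units of the state.
- r.get_state(): the state, without advancing time (a new reading comes with each control period).
- r.snapshot(name): name is "side" or "top" or "wrist"; returns a dict with "img" (420x560x3 uint8, blue, green, red), "intrinsics" (3x3 intrinsics, pixels), "extrinsics" (4x4, takes a point from camera to world coordinates); the wrist camera has in their place "tool_from_camera" (4x4, takes a point from camera to tool coordinates, whose origin is the TCP and whose axes are the flange's). Camera axes: x right, y down, z forward; pixel columns grow to the right and rows downward; lengths in m; the calibration is good to about 2 mm. The wrist camera is an equidistant fisheye: a pixel r from the principal point sees the ray r / f radians off the axis. A picture is of the moment at which its call begins: read the wrist's pose just before it. There is no depth.
- r.finish_job(): hands the job in, once; it reports no verdict.
Trained networks look in a picture, given as the dict that the camera call returned (one of the last four; its "shot" number tells which), for a name from the list of things; names that differ only in an ending like _2 or _b are one class to them, and where a whole thing is asked for, a point or a joint stands for the part that bears it (a point fixed in the world has none). Each returns a list of dicts, best first, with "p" (0 to 1); they miss things now and then, are a little off and sometimes report something else, mostly with a low value. They report only what shows in the picture. A call takes as long as a camera call.
- r.spot_in(picture, label): "xyz" ([x, y, z] in m, in world coordinates, good to about 4 mm: the middle of the surface that is visible of it).
- r.spot_point(picture, label): "xyz" ([x, y, z] in m, in world coordinates, good to about 4 mm: a listed point, or the origin of a listed thing).
The state is a dict: "clock": time; "q": joint angles; "qd": joint speeds; "joint_torque": joint torques, N m; "tool_pos": TCP position; "eef_rot": TCP orientation; "contact_force": force on the tool from outside, world axes, zero at the start; "moment": the same for the moment, N m; "opening": opening from 0.0 (shut) to 1.0 (fully open).
Only numpy, scipy, OpenCV 4.12 (cv2) and the standard library are available. Lean on these libraries where they do the work, as an engineer would, in place of code of your own. Each camera call takes 0.05 s, during which the arm holds its last target.

## Working session

There is one attempt and no reset: what is moved stays moved. The work goes in short steps, Python scripts to look and compute and a tool call to move; the robot and the scene stay as the last step left them, time stands still between calls to the robot, and variables do not carry over. Pictures are saved under pics/ and viewed, and the job is handed in when it is done.

Besides the shell and the picture viewer there is one more tool, called after ">>>" as name([rows], argument=value, ...), one row to a line, values as JSON. carry_out: Moves the arm, as the interface text tells. Its arguments: {"type":"object","properties":{"commands":{"type":"array","items":{"type":"array","items":{"type":"number"}}},"fingers":{"type":"number"},"grip_force":{"type":"number"}},"required":["commands"]}

```bash
mkdir -p pics; ls; cat > h.py <<'E'
import numpy as np, cv2
from scipy.spatial.transform import Rotation as R
from plant import r
def st():
    s=r.get_state(); print('t',round(s['clock'],2),'pos',np.round(s['tool_pos'],4),'rot',np.round(s['eef_rot'],4),'F',np.round(s['contact_force'],1),'M',np.round(s['moment'],2),'op',round(float(s['opening']),3)); return s
E
python3 - <<'E'
from h import *
s=st(); print(s['q'],s['joint_torque'])
for n in ['side','top','wrist']:
    p=r.snapshot(n); cv2.imwrite(f'pics/{n}0.png',p['img']); print(n,p['intrinsics'],p.get('extrinsics',p.get('tool_from_camera')))
    for l in ['case','wheel_axis','knob_grip','pawl_pin','pawl_pivot','guard_edge','tray_rim','sauce_bottle','napkin_box','cup']:
        d=r.spot_point(p,l)
        print(l,[(np.round(x['xyz'],3).tolist(),round(x['p'],2)) for x in d[:2]])
print(r.get_state()['clock'])
E
```

```text
pics
t 0.0 pos [0.1665 0.6018 0.2379] rot [ 1.345e-01  9.909e-01 -9.000e-04 -1.000e-04] F [-0.1  0.3  0.4] M [-0.04 -0.01 -0.01] op 1.0
[-1.26720071  0.68997881 -0.19448653  1.56633196  0.1572761   0.90248936
 -0.21515218] [-1.32934406e-04 -5.27571988e+01 -1.26717590e+00 -1.53423786e+01
 -5.26805513e-02  6.57226512e-03  1.76046556e-04]
side [[393.43225978   0.         274.92484117]
 [  0.         393.43225978 216.78367103]
 [  0.           0.           1.        ]] [[ 0.73487034 -0.3275269   0.59387854 -0.05664867]
 [-0.67793093 -0.37975709  0.6294396  -0.65694589]
 [ 0.01937118 -0.86516512 -0.50111283  0.61512878]
 [ 0.          0.          0.          1.        ]]
case [([0.56, -0.067, -0.0], 0.55)]
wheel_axis [([0.571, -0.14, 0.124], 0.66)]
knob_grip [([0.495, -0.159, 0.169], 0.7)]
pawl_pin [([0.592, -0.015, 0.213], 0.76)]
pawl_pivot [([0.652, -0.008, 0.2], 0.74)]
guard_edge [([0.54, 0.253, 0.133], 0.68)]
tray_rim [([0.54, 0.251, 0.091], 0.62)]
sauce_bottle [([0.61, -0.447, 0.002], 0.92)]
napkin_box [([0.47, -0.433, 0.003], 0.9)]
cup [([0.56, -0.064, -0.002], 0.65), ([0.342, 0.231
[... 728 characters left out ...]
096], 0.67)]
sauce_bottle [([0.608, -0.45, -0.003], 0.92)]
napkin_box [([0.466, -0.427, 0.001], 0.95), ([0.546, 0.255, 0.15], 0.66)]
cup [([0.342, 0.231, -0.001], 0.97)]
wrist [[325.1922621    0.         277.96058988]
 [  0.         325.1922621  210.23080092]
 [  0.           0.           1.        ]] [[-1.25860262e-03 -9.50417383e-01 -3.10974619e-01  8.16598482e-02]
 [ 9.99998775e-01 -9.06691551e-04 -1.27619954e-03 -8.30412546e-04]
 [ 9.30964163e-04 -3.10975845e-01  9.50417360e-01 -1.46237431e-01]
 [ 0.00000000e+00  0.00000000e+00  0.00000000e+00  1.00000000e+00]]
case []
wheel_axis []
knob_grip []
pawl_pin []
pawl_pivot []
guard_edge []
tray_rim []
sauce_bottle []
napkin_box []
cup []
1.65
```

View pics/side0.png

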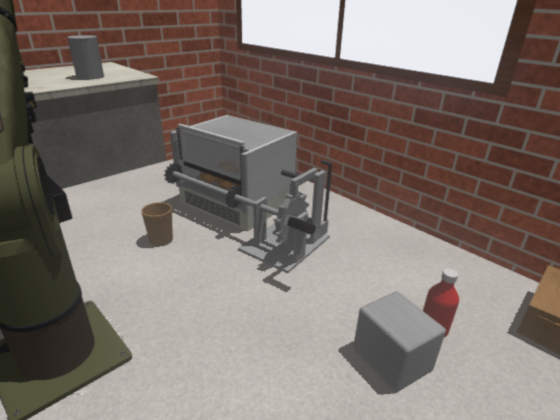

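View pics/top0.png

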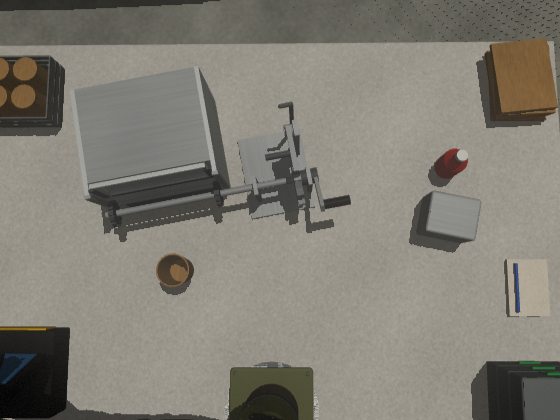

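```bash
python3 - <<'E'
import cv2
a=cv2.imread('pics/side0.png')[100:290,150:350]; cv2.imwrite('pics/side0z.png',cv2.resize(a,None,fx=3.15,fy=3.15,interpolation=cv2.INTER_CUBIC))
a=cv2.imread('pics/top0.png')[90:240,90:360]; cv2.imwrite('pics/top0z.png',cv2.resize(a,None,fx=2.9,fy=2.9,interpolation=cv2.INTER_CUBIC))
E
```

```text
(no output)
```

View pics/side0z.png

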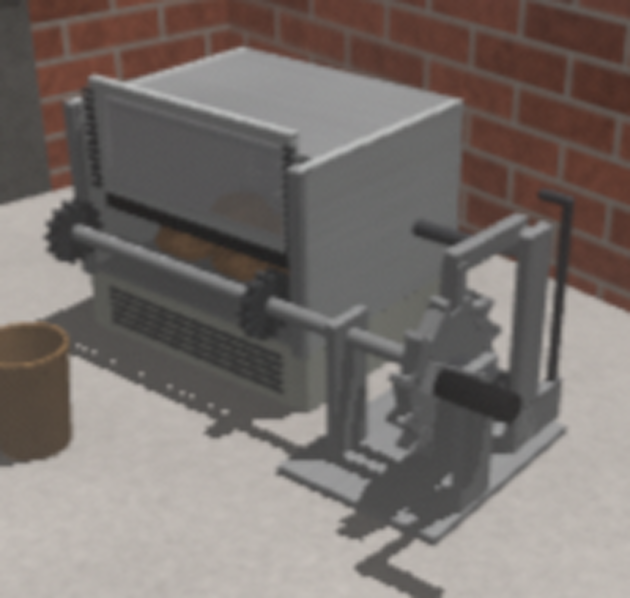

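View pics/top0z.png

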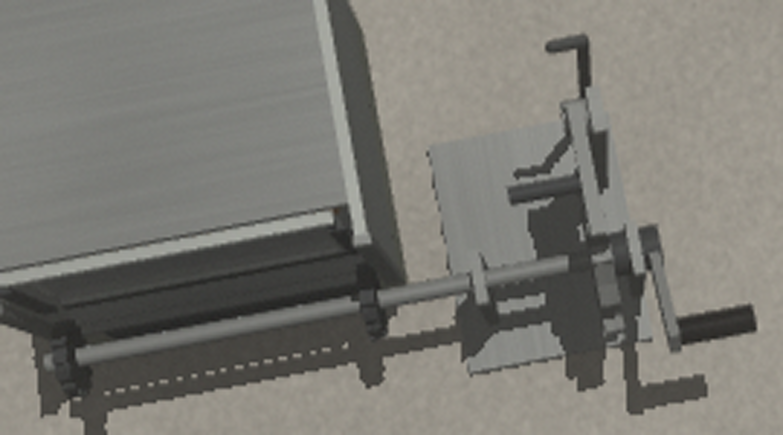

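```bash
cat >> h.py <<'E'
K={'side':(np.array([[393.43225978,0,274.92484117],[0,393.43225978,216.78367103],[0,0,1]]),np.array([[0.73487034,-0.3275269,0.59387854,-0.05664867],[-0.67793093,-0.37975709,0.6294396,-0.65694589],[0.01937118,-0.86516512,-0.50111283,0.61512878],[0,0,0,1]])),
'top':(np.array([[544.43472372,0,289.5070785],[0,544.43472372,205.67858112],[0,0,1]]),np.array([[-3.16316292e-04,-9.92083336e-01,1.25580865e-01,3.29261248e-01],[-9.99832246e-01,2.61356675e-03,1.81286599e-02,-7.07633405e-02],[-1.83133554e-02,-1.25554064e-01,-9.91917738e-01,1.39519921],[0,0,0,1]]))}
P={k:v[0]@np.linalg.inv(v[1])[:3] for k,v in K.items()}
def tri(a,b):
    X=cv2.triangulatePoints(P['side'],P['top'],np.array(a,float).reshape(2,1),np.array(b,float).reshape(2,1)); return (X[:3]/X[3]).ravel()
def proj(n,p):
    h=P[n]@np.append(p,1); return h[:2]/h[2]
E
python3 - <<'E'
from h import *
sz=lambda x,y:(x/3.15+150,y/3.15+100)
tz=lambda x,y:(x/2.9+90,y/2.9+90)
for n,a,b in [('rodtop',(562,199),(584,41)),('hookend',(540,195),(548,46)),('pinend',(417,228),(513,193)),('pinbase',(460,240),(578,186)),('knobout',(510,405),(752,318)),('knobin',(445,384),(680,331)),('shaftL',(80,236),(65,355)),('shaftR',(395,350),(565,264)),('posttop',(535,222),(590,95))]:
    print(n,np.round(tri(sz(*a),tz(*b)),4))
from scipy.optimize import least_squares
# fit case pose from network points
obs=[((0,-.078),(.571,-.14)),((0,-.078),(.575,-.137)),((0,0),(.56,-.067)),((0,0),(.563,-.068)),((.098,.038),(.652,-.008)),((.098,.038),(.644,-.005)),((.043,.038),(.592,-.015)),((.043,.038),(.588,-.02))]
def f(v):
    c,s=np.cos(v[2]),np.sin(v[2]); M=np.array([[c,-s],[s,c]])
    return np.concatenate([M@np.array(a)+v[:2]-np.array(b) for a,b in obs])
s=least_squares(f,[.56,-.07,.2]); print(s.x, np.round(s.fun.reshape(-1,2),4))
E
```

```text
rodtop [ 0.704  -0.0528  0.2242]
hookend [ 0.7029 -0.0261  0.2193]
pinend [0.5885 0.0013 0.2124]
pinbase [ 0.5915 -0.0476  0.2181]
knobout [ 0.4984 -0.1845  0.168 ]
knobin [ 0.4895 -0.1288  0.163 ]
shaftL [0.4798 0.3749 0.1091]
shaftR [ 0.5442 -0.0338  0.1318]
posttop [ 0.6642 -0.0577  0.2161]
[ 0.55853668 -0.0643162   0.20875673] [[ 0.0037 -0.0006]
 [-0.0003 -0.0036]
 [-0.0015  0.0027]
 [-0.0045  0.0037]
 [-0.0055  0.0012]
 [ 0.0025 -0.0018]
 [ 0.0007 -0.0032]
 [ 0.0047  0.0018]]
```

```bash
cat >> h.py <<'E'
def bp(n,u,z):
    k,E=K[n]; d=E[:3,:3]@np.linalg.inv(k)@np.array([u[0],u[1],1]); o=E[:3,3]; return o+d*(z-o[2])/d[2]
E
python3 - <<'E'
from h import *
sz=lambda x,y:(x/3.15+150,y/3.15+100)
tz=lambda x,y:(x/2.9+90,y/2.9+90)
def yaw(n,a,b,z,off=0):
    p,q=bp(n,a,z),bp(n,b,z); d=q-p; print(np.round(p,4),np.round(q,4),(np.arctan2(d[1],d[0])-off+np.pi/4)%(np.pi/2)-np.pi/4)
yaw('top',tz(80,355),tz(565,264),.12)
yaw('side',sz(85,236),sz(400,350),.12)
yaw('top',tz(0,276),tz(335,214),.24)
yaw('top',tz(430,150),tz(470,372),.006)
yaw('top',tz(430,150),tz(560,125),.006)
yaw('top',(75,89),(197,68),.24)
yaw('top',(197,68),(214,164),.24)
yaw('top',(75,89),(90,186),.24)
E
```

```text
[0.4757 0.3603 0.12  ] [ 0.5497 -0.0364  0.12  ] 0.18457505596542112
[0.4767 0.3463 0.12  ] [ 0.5539 -0.0171  0.12  ] 0.20952813549213256
[0.5214 0.3822 0.24  ] [0.5675 0.1323 0.24  ] 0.18236092396113923
[0.6741 0.0886 0.006 ] [0.4728 0.0508 0.006 ] 0.18562609362707994
[0.6741 0.0886 0.006 ] [ 0.6966 -0.0287  0.006 ] 0.18967301304512163
[0.7373 0.4256 0.24  ] [0.7837 0.1554 0.24  ] 0.1701509499245808
[0.7837 0.1554 0.24  ] [0.5669 0.1139 0.24  ] 0.18916798337392082
[0.7373 0.4256 0.24  ] [0.5196 0.3821 0.24  ] 0.19708267730141138
```

```bash
cat >> h.py <<'E'
yaw=0.187
def Rdown(yw=yaw, tilt=0):
    # tool y along case x (robot yaw yw), z down ; tilt about case y (rad)
    y=np.array([np.cos(yw),np.sin(yw),0]); z=np.array([0,0,-1.]); x=np.cross(y,z)
    M=np.stack([x,y,z],1)
    ax=np.array([-np.sin(yw),np.cos(yw),0])
    return R.from_rotvec(ax*tilt).as_matrix()@M
def cmd(p,M,cp,cM):
    d=cM.T@(np.array(p)-cp); w=R.from_matrix(cM.T@M).as_rotvec(degrees=True); return np.append(np.round(d,4),np.round(w,2)).tolist()
def cur():
    s=st(); return np.array(s['tool_pos']),R.from_quat(s['eef_rot']).as_matrix()
E
python3 - <<'E'
from h import *
p,M=cur(); print(M.round(3))
for q in [(.40,.33,.36),(.592,-.019,.30)]: print(cmd(q,Rdown(),p,M))
E
```

```text
t 1.65 pos [0.1666 0.6024 0.2387] rot [0.1345 0.9909 0.     0.    ] F [-0.3  0.   0.5] M [ 0.04  0.   -0.02] op 1.002
[[-0.964  0.266  0.   ]
 [ 0.266  0.964  0.   ]
 [-0.     0.    -1.   ]]
[-0.2976, -0.2003, -0.1213, 0.0, -0.0, 63.83]
[-0.5757, -0.4856, -0.0613, 0.0, -0.0, 63.83]
```

>>> carry_out([
  [0,0,-0.05,0,0,0],
  [0,0,-0.1,0,0,5],
  [-0.05,-0.03,-0.12,0,0,10],
  [-0.09,-0.06,-0.12,0,0,18],
  [-0.13,-0.09,-0.12,0,0,26],
  [-0.17,-0.115,-0.12,0,0,34],
  [-0.21,-0.14,-0.12,0,0,42],
  [-0.25,-0.17,-0.12,0,0,50],
  [-0.29,-0.2,-0.12,0,0,58],
  [-0.325,-0.23,-0.12,0,0,63.8],
  [-0.36,-0.265,-0.12,0,0,63.8],
  [-0.395,-0.3,-0.12,0,0,63.8],
], fingers=110, grip_force=12)

```text
clock: 2.85
tool_pos: [0.4679, 0.2067, 0.3589]
eef_rot: [0.638, 0.77, 0.0, 0.0]
contact_force: [0.4, 0.6, 0.3]
opening: 0.57
```

```bash
python3 - <<'E'
from h import *
p,M=cur(); print(M.round(3),r.get_state()['q'].round(2))
for q in [(.592,-.019,.30)]: print(cmd(q,Rdown(),p,M))
E
```

```text
t 2.85 pos [0.4679 0.2067 0.3589] rot [6.377e-01 7.703e-01 3.000e-04 1.000e-04] F [0.4 0.6 0.3] M [-0.1   0.02  0.01] op 0.57
[[-0.187  0.982  0.   ]
 [ 0.982  0.187  0.   ]
 [ 0.     0.001 -1.   ]] [-0.6   0.4   0.14  1.74 -0.06  1.01 -0.25]
[-0.2449, 0.0798, 0.0589, 0.03, -0.01, 0.05]
```

>>> carry_out([
  [-0.05,0.016,0,0,0,0],
  [-0.095,0.032,0,0,0,0],
  [-0.14,0.048,0.01,0,0,0],
  [-0.185,0.062,0.025,0,0,0],
  [-0.225,0.074,0.045,0,0,0],
  [-0.245,0.08,0.059,0,0,0],
  [-0.245,0.08,0.059,0,0,0],
])

```text
clock: 3.55
tool_pos: [0.591, -0.0219, 0.2976]
eef_rot: [0.64, 0.768, -0.002, -0.0]
contact_force: [-0.4, 0.3, -0.3]
opening: 0.572
```

```bash
python3 - <<'E'
from h import *
p,M=cur()
for n in ['wrist','top','side']:
    q=r.snapshot(n); cv2.imwrite(f'pics/{n}1.png',q['img'])
    for l in ['pawl_pin','pawl_pivot','wheel_axis','knob_grip','case']:
        d=r.spot_point(q,l); print(n,l,[(np.round(x['xyz'],3).tolist(),round(x['p'],2)) for x in d[:2]])
E
```

```text
t 3.55 pos [ 0.591  -0.0219  0.2976] rot [ 6.402e-01  7.682e-01 -2.100e-03 -5.000e-04] F [-0.4  0.3 -0.3] M [-0.08  0.02  0.01] op 0.572
wrist pawl_pin [([0.597, -0.023, 0.213], 0.61)]
wrist pawl_pivot [([0.644, -0.008, 0.202], 0.89)]
wrist wheel_axis [([0.497, -0.156, 0.168], 0.18)]
wrist knob_grip [([0.593, -0.02, 0.213], 0.66), ([0.497, -0.155, 0.168], 0.53)]
wrist case [([0.56, -0.064, -0.003], 0.58)]
top pawl_pin []
top pawl_pivot [([0.559, -0.067, 0.003], 0.33), ([0.54, 0.254, 0.091], 0.18)]
top wheel_axis [([0.571, -0.138, 0.116], 0.8)]
top knob_grip [([0.499, -0.156, 0.164], 0.53)]
top case [([0.559, -0.068, 0.004], 0.56)]
side pawl_pin [([0.592, -0.019, 0.214], 0.73)]
side pawl_pivot [([0.651, -0.007, 0.201], 0.57)]
side wheel_axis [([0.575, -0.141, 0.126], 0.9)]
side knob_grip [([0.493, -0.159, 0.168], 0.75)]
side case [([0.559, -0.066, -0.002], 0.95)]
```

View pics/wrist1.png

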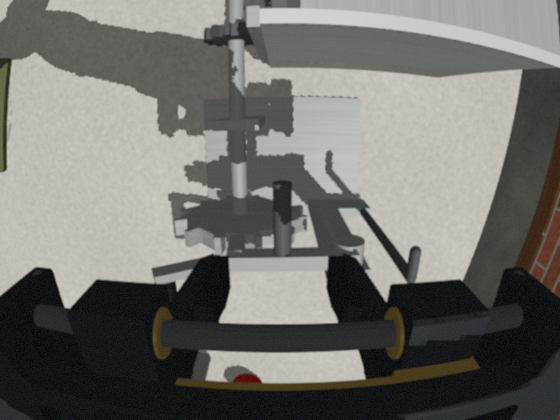

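View pics/side1.png

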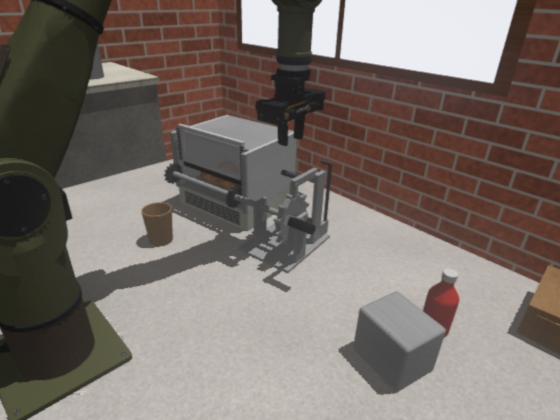

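```bash
cat >> h.py <<'E'
TC=np.array([[-1.25860262e-03,-9.50417383e-01,-3.10974619e-01,8.16598482e-02],[9.99998775e-01,-9.06691551e-04,-1.27619954e-03,-8.30412546e-04],[9.30964163e-04,-3.10975845e-01,9.50417360e-01,-1.46237431e-01],[0,0,0,1]])
def wbp(u,z,p,M):
    v=np.array([u[0]-277.96,u[1]-210.23]); rr=np.hypot(*v); th=rr/325.192
    d=np.array([v[0]/max(rr,1e-9)*np.sin(th),v[1]/max(rr,1e-9)*np.sin(th),np.cos(th)])
    d=M@TC[:3,:3]@d; o=p+M@TC[:3,3]; return o+d*(z-o[2])/d[2]
def loc(w,O=(.559,-.065,0)):
    d=np.array(w)-O; c,s=np.cos(yaw),np.sin(yaw); return np.round([c*d[0]+s*d[1],-s*d[0]+c*d[1],d[2]],4)
def glob(l,O=(.559,-.065,0)):
    c,s=np.cos(yaw),np.sin(yaw); return np.array([O[0]+c*l[0]-s*l[1],O[1]+s*l[0]+c*l[1],l[2]])
E
python3 - <<'E'
from h import *
p,M=cur()
for u,z in [((282,186),.217),((283,253),.217),((238,80),.12),((238,180),.12)]:
    w=wbp(u,z,p,M); print(w.round(4),loc(w))
print(glob((.043,.042,.194)), cmd(glob((.043,.045,.196)),Rdown(),p,M))
E
```

```text
t 4.45 pos [ 0.5914 -0.0175  0.2997] rot [ 0.6378  0.7702  0.     -0.    ] F [ 0.3 -0.4 -0.1] M [-0.1   0.06 -0.04] op 0.567
[0.5884 0.0077 0.217 ] [0.0424 0.0659 0.217 ]
[ 0.5993 -0.0447  0.217 ] [0.0434 0.0124 0.217 ]
[0.5312 0.083  0.12  ] [0.0002 0.1506 0.12  ]
[ 0.5482 -0.0176  0.12  ] [-0.0018  0.0486  0.12  ]
[ 0.59344205 -0.01573799  0.194     ] [0.0043, 0.0024, 0.1037, -0.0, -0.0, 0.03]
```

>>> carry_out([
  [0.004,0.002,0.05,0,0,0],
  [0.004,0.002,0.09,0,0,0],
  [0.004,0.002,0.103,0,0,0],
  [0.004,0.002,0.103,0,0,0],
  [0.004,0.002,0.103,0,0,0],
])

```text
clock: 4.95
tool_pos: [0.5938, -0.0134, 0.1981]
eef_rot: [0.638, 0.77, 0.001, 0.001]
contact_force: [-0.0, 0.4, -0.0]
opening: 0.567
```

>>> carry_out([
  [0,0,0,0,0,0],
  [0,0,0,0,0,0],
  [0,0,0,0,0,0],
  [0,0,0,0,0,0],
  [0,0,0,0,0,0],
  [0,0,0,0,0,0],
], fingers=255, grip_force=15)

```text
clock: 5.55
tool_pos: [0.5921, -0.0133, 0.1969]
eef_rot: [0.638, 0.77, -0.0, -0.0]
contact_force: [-2.4, -0.3, 4.1]
opening: 0.15
```

```bash
python3 - <<'E'
from h import *
p,M=cur(); print(loc(p))
q=r.snapshot('wrist'); cv2.imwrite('pics/wrist2.png',q['img'])
E
```

```text
t 5.55 pos [ 0.5921 -0.0133  0.1969] rot [ 6.378e-01  7.702e-01 -3.000e-04 -3.000e-04] F [-2.4 -0.3  4.1] M [-0.07  0.51 -0.01] op 0.15
[0.0422 0.0447 0.1969]
```

View pics/wrist2.png

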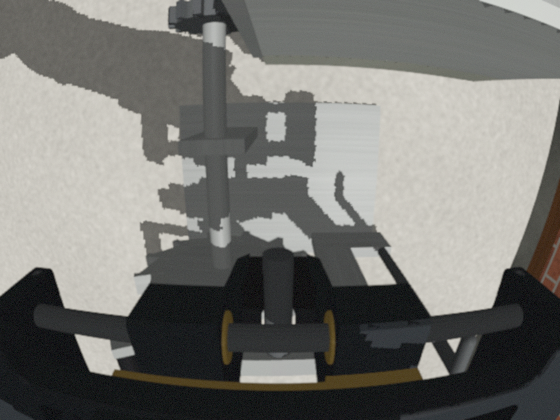

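>>> carry_out([
  [0,0.0035,-0.0105,0,0,0],
  [0,0.009,-0.0205,0,0,0],
  [0,0.016,-0.029,0,0,0],
  [0,0.025,-0.0355,0,0,0],
  [0,0.035,-0.0405,0,0,0],
  [0,0.046,-0.0435,0,0,0],
])

```text
clock: 6.2
tool_pos: [0.6346, -0.0054, 0.2407]
eef_rot: [0.638, 0.77, -0.002, -0.002]
contact_force: [-4.5, -1.2, 3.6]
opening: 0.15
```

```bash
python3 - <<'E'
from h import *
p,M=cur(); print(loc(p))
q=r.snapshot('side'); cv2.imwrite('pics/side3.png',q['img'][80:290,170:450])
E
```

```text
t 6.2 pos [ 0.6346 -0.0054  0.2407] rot [ 0.6382  0.7699 -0.0024 -0.0025] F [-4.5 -1.2  3.6] M [-0.28  1.14 -0.  ] op 0.15
[0.0854 0.0445 0.2407]
```

View pics/side3.png

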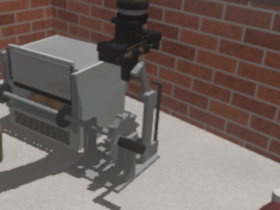

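>>> carry_out([
  [0,0.011,-0.0005,0,0,0],
  [0,0.022,0.001,0,0,0],
  [0,0.0325,0.005,0,0,0],
  [0,0.04,0.009,0,0,0],
  [0,0.0415,0.01,0,0,0],
  [0,0.0415,0.01,0,0,0],
])

```text
clock: 6.85
tool_pos: [0.6787, 0.0027, 0.2298]
eef_rot: [0.638, 0.77, -0.0, 0.0]
contact_force: [0.5, -1.6, -0.3]
opening: 0.145
```

>>> carry_out([
  [0,0,0,0,0,0],
  [0,0,0,0,0,0],
  [0,0,0,0,0,0],
  [0,0,0,0,0,0],
], fingers=120)

```text
clock: 7.25
tool_pos: [0.6785, 0.0035, 0.2303]
eef_rot: [0.638, 0.77, 0.0, -0.0]
contact_force: [0.3, 0.1, 0.9]
opening: 0.492
```

>>> carry_out([
  [0,0,-0.04,0,0,0],
  [0,0,-0.08,0,0,0],
  [0,0,-0.08,0,0,0],
  [0,0,-0.08,0,0,0],
])

```text
clock: 7.65
tool_pos: [0.6789, 0.0033, 0.3113]
eef_rot: [0.638, 0.77, 0.001, 0.001]
contact_force: [0.0, 0.4, -1.0]
opening: 0.53
```

```bash
python3 - <<'E'
from h import *
p,M=cur(); print(loc(p))
for n in ['wrist','side']:
    q=r.snapshot(n); cv2.imwrite(f'pics/{n}4.png',q['img'])
    for l in ['pawl_pin','knob_grip','wheel_axis']:
        d=r.spot_point(q,l); print(n,l,[(loc(x['xyz']).tolist(),round(x['p'],2)) for x in d[:2]])
E
```

```text
t 7.65 pos [0.6789 0.0033 0.3113] rot [6.378e-01 7.702e-01 9.000e-04 7.000e-04] F [ 0.   0.4 -1. ] M [-0.08  0.13 -0.  ] op 0.53
[0.1305 0.0448 0.3113]
wrist pawl_pin [([0.1329, 0.0365, 0.241], 0.57)]
wrist knob_grip [([-0.0754, -0.0791, 0.1676], 0.66)]
wrist wheel_axis []
side pawl_pin [([0.1324, 0.0403, 0.2425], 0.8)]
side knob_grip [([-0.0828, -0.0804, 0.1678], 0.77), ([0.1309, 0.0416, 0.2453], 0.59)]
side wheel_axis [([-0.0001, -0.0785, 0.1259], 0.67)]
```

View pics/wrist4.png

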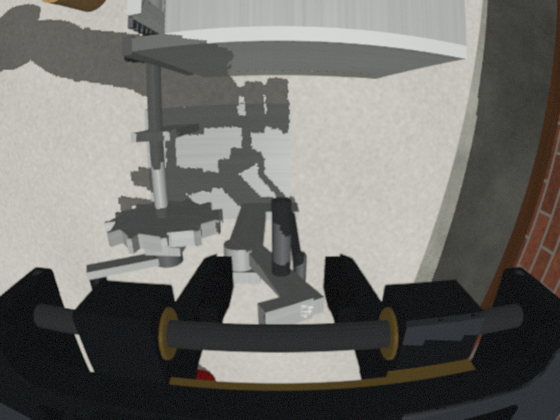

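View pics/side4.png

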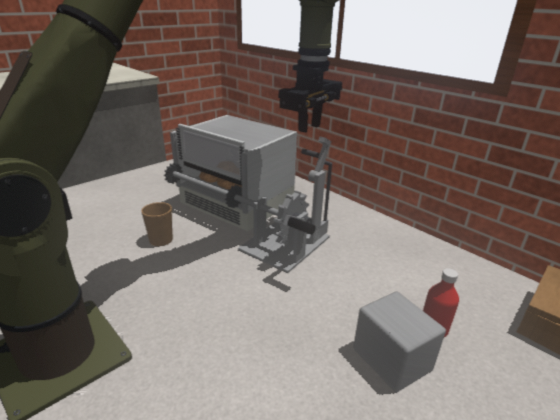

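>>> carry_out([
  [-0.01,-0.045,0,0,0,0],
  [-0.04,-0.085,0,0,0,0],
  [-0.07,-0.125,0,0,0,0],
  [-0.1,-0.165,0,0,0,0],
  [-0.127,-0.205,0.01,0,0,0],
  [-0.128,-0.2075,0.06,0,0,0],
  [-0.128,-0.2075,0.1,0,0,0],
  [-0.128,-0.2075,0.1,0,0,0],
])

```text
clock: 8.85
tool_pos: [0.4951, -0.1604, 0.2063]
eef_rot: [0.638, 0.77, -0.002, -0.005]
contact_force: [0.2, 0.1, -0.1]
opening: 0.533
```

```bash
python3 - <<'E'
from h import *
p,M=cur(); print(loc(p))
for n in ['wrist']:
    q=r.snapshot(n); cv2.imwrite(f'pics/{n}5.png',q['img'])
    for l in ['knob_grip','wheel_axis']:
        d=r.spot_point(q,l); print(n,l,[(loc(x['xyz']).tolist(),round(x['p'],2)) for x in d[:2]])
E
```

```text
t 8.85 pos [ 0.4951 -0.1604  0.2063] rot [ 0.638   0.77   -0.002  -0.0046] F [ 0.2  0.1 -0.1] M [-0.01  0.04 -0.01] op 0.533
[-0.0806 -0.0819  0.2063]
wrist knob_grip [([-0.0782, -0.0802, 0.1692], 0.65)]
wrist wheel_axis []
```

View pics/wrist5.png

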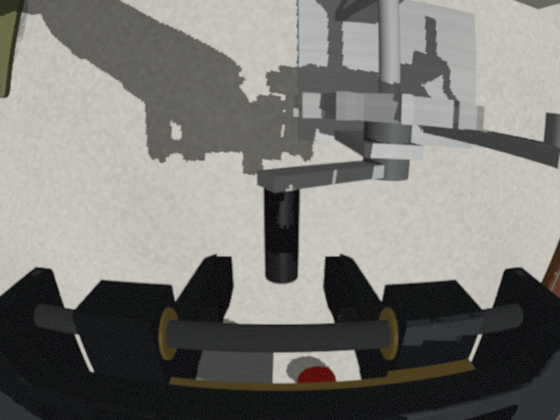

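>>> carry_out([
  [0,0,0.04,0,0,0],
  [0,0,0.06,0,0,0],
  [0,0,0.06,0,0,0],
  [0,0,0.06,0,0,0],
])

```text
clock: 9.4
tool_pos: [0.5001, -0.1615, 0.1519]
eef_rot: [0.638, 0.77, 0.001, 0.001]
contact_force: [0.3, 1.0, -0.7]
opening: 0.532
```

>>> carry_out([
  [0,0,0,0,0,0],
  [0,0,0,0,0,0],
  [0,0,0,0,0,0],
  [0,0,0,0,0,0],
  [0,0,0,0,0,0],
], fingers=255, grip_force=30)

```text
clock: 9.9
tool_pos: [0.4974, -0.1618, 0.1506]
eef_rot: [0.638, 0.77, -0.001, -0.001]
contact_force: [-4.2, -1.1, 8.5]
opening: 0.242
```

```bash
python3 - <<'E'
from h import *
p,M=cur(); print(loc(p))
E
```

```text
t 9.9 pos [ 0.4974 -0.1618  0.1506] rot [ 6.381e-01  7.699e-01 -7.000e-04 -6.000e-04] F [-4.2 -1.1  8.5] M [-0.33  0.89  0.08] op 0.242
[-0.0786 -0.0837  0.1506]
```

```bash
python3 - <<'E'
import numpy as np
a0=-58.5
def row(a,b): 
    a,b=np.radians([a,b]); return [0,round(.09*(np.sin(b)-np.sin(a)),4),round(-.09*(np.cos(b)-np.cos(a)),4)]
print([row(a0,a0+5*i) for i in range(1,13)])
print([row(a0+60,a0+60+3*i) for i in range(1,13)])
E
```

```text
[[0, np.float64(0.0044), np.float64(-0.0065)], [0, np.float64(0.0093), np.float64(-0.0126)], [0, np.float64(0.0148), np.float64(-0.0183)], [0, np.float64(0.0207), np.float64(-0.0234)], [0, np.float64(0.0271), np.float64(-0.028)], [0, np.float64(0.0338), np.float64(-0.0321)], [0, np.float64(0.0409), np.float64(-0.0355)], [0, np.float64(0.0482), np.float64(-0.0383)], [0, np.float64(0.0557), np.float64(-0.0405)], [0, np.float64(0.0634), np.float64(-0.042)], [0, np.float64(0.0712), np.float64(-0.0428)], [0, np.float64(0.0791), np.float64(-0.0429)]]
[[0, np.float64(0.0047), np.float64(0.0002)], [0, np.float64(0.0094), np.float64(0.0007)], [0, np.float64(0.014), np.float64(0.0015)], [0, np.float64(0.0187), np.float64(0.0025)], [0, np.float64(0.0232), np.float64(0.0037)], [0, np.float64(0.0277), np.float64(0.0051)], [0, np.float64(0.0321), np.float64(0.0068)], [0, np.float64(0.0364), np.float64(0.0087)], [0, np.float64(0.0406), np.float64(0.0109)], [0, np.float64(0.0447), np.float64(0.0132)], [0, np.float64(0.0486), np.float64(0.0158)], [0, np.float64(0.0524), np.float64(0.0186)]]
```

>>> carry_out([
  [0,0.0045,-0.0065,0,0,0],
  [0,0.0095,-0.0125,0,0,0],
  [0,0.015,-0.0185,0,0,0],
  [0,0.0205,-0.0235,0,0,0],
  [0,0.027,-0.028,0,0,0],
  [0,0.034,-0.032,0,0,0],
])

```text
clock: 10.5
tool_pos: [0.5293, -0.1557, 0.1829]
eef_rot: [0.638, 0.77, -0.002, -0.002]
contact_force: [-7.9, -2.2, 10.2]
opening: 0.241
```

```bash
python3 - <<'E'
from h import *
p,M=cur(); print(loc(p))
E
```

```text
t 10.5 pos [ 0.5293 -0.1557  0.1829] rot [ 0.6383  0.7698 -0.0019 -0.0021] F [-7.9 -2.2 10.2] M [-0.39  1.76  0.04] op 0.241
[-0.046  -0.0836  0.1829]
```

>>> carry_out([
  [0,0.006,-0.005,0,0,0],
  [0,0.0135,-0.009,0,0,0],
  [0,0.0215,-0.0115,0,0,0],
  [0,0.029,-0.013,0,0,0],
  [0,0.037,-0.0137,0,0,0],
  [0,0.0453,-0.0138,0,0,0],
])

```text
clock: 11.1
tool_pos: [0.5764, -0.1466, 0.1956]
eef_rot: [0.638, 0.77, -0.001, -0.001]
contact_force: [-1.4, -3.4, -7.6]
opening: 0.239
```

```bash
python3 - <<'E'
from h import *
p,M=cur(); print(loc(p))
q=r.snapshot('side'); cv2.imwrite('pics/side6.png',cv2.resize(q['img'][80:290,130:410],None,fx=2.5,fy=2.5))
for l in ['guard_edge','tray_rim','knob_grip']:
    d=r.spot_point(q,l); print(l,[(loc(x['xyz']).tolist(),round(x['p'],2)) for x in d[:2]])
E
```

```text
t 11.1 pos [ 0.5764 -0.1466  0.1956] rot [ 6.379e-01  7.701e-01 -6.000e-04 -6.000e-04] F [-1.4 -3.4 -7.6] M [-0.72  0.35  0.02] op 0.239
[ 0.0019 -0.0834  0.1956]
guard_edge [([0.0414, 0.318, 0.1028], 0.73)]
tray_rim [([0.0412, 0.3133, 0.093], 0.87)]
knob_grip [([-0.0008, -0.0816, 0.2132], 0.42)]
```

View pics/side6.png

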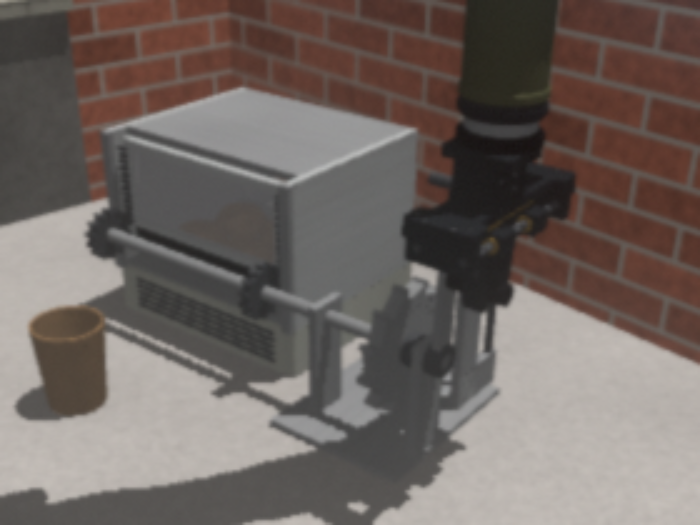

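>>> carry_out([
  [0,0.0047,0.001,0,0,0],
  [0,0.0094,0.002,0,0,0],
  [0,0.014,0.003,0,0,0],
  [0,0.014,0.003,0,0,0],
  [0,0.014,0.003,0,0,0],
])

```text
clock: 11.8
tool_pos: [0.5917, -0.1437, 0.1935]
eef_rot: [0.638, 0.77, 0.001, 0.001]
contact_force: [2.2, -2.3, -1.8]
opening: 0.24
```

```bash
cat >> h.py <<'E'
def ten(a):
    s=st(); l=loc(s['tool_pos']); F=s['contact_force']; fx=np.cos(yaw)*F[0]+np.sin(yaw)*F[1]
    al=np.arctan2(l[0],l[2]+.016-.12); print(l,'alpha',np.degrees(al).round(1)); print('tang',round(fx*np.cos(al)-F[2]*np.sin(al),2),'rad',round(fx*np.sin(al)+F[2]*np.cos(al),2))
E
python3 - <<'E'
from h import *
ten(0)
E
```

```text
t 11.8 pos [ 0.5917 -0.1437  0.1935] rot [0.6377 0.7703 0.001  0.0012] F [ 2.2 -2.3 -1.8] M [-0.52 -0.38 -0.07] op 0.24
[ 0.0175 -0.0834  0.1935] alpha 11.1
tang 2.08 rad -1.39
```

```bash
python3 - <<'E'
import numpy as np
for a0,st,n in [(10.5,1,8),(18.5,1,6),(24.5,1,8),(32.5,1,8)]:
    print(a0,[(round(.09*(np.sin(np.radians(a0+st*i))-np.sin(np.radians(a0))),4),round(-.09*(np.cos(np.radians(a0+st*i))-np.cos(np.radians(a0))),4)) for i in range(1,n+1)])
E
```

```text
10.5 [(np.float64(0.0015), np.float64(0.0003)), (np.float64(0.0031), np.float64(0.0006)), (np.float64(0.0046), np.float64(0.001)), (np.float64(0.0061), np.float64(0.0014)), (np.float64(0.0077), np.float64(0.0018)), (np.float64(0.0092), np.float64(0.0022)), (np.float64(0.0107), np.float64(0.0027)), (np.float64(0.0122), np.float64(0.0031))]
18.5 [(np.float64(0.0015), np.float64(0.0005)), (np.float64(0.003), np.float64(0.001)), (np.float64(0.0044), np.float64(0.0016)), (np.float64(0.0059), np.float64(0.0022)), (np.float64(0.0073), np.float64(0.0028)), (np.float64(0.0088), np.float64(0.0035))]
24.5 [(np.float64(0.0014), np.float64(0.0007)), (np.float64(0.0028), np.float64(0.0014)), (np.float64(0.0042), np.float64(0.0021)), (np.float64(0.0056), np.float64(0.0028)), (np.float64(0.007), np.float64(0.0036)), (np.float64(0.0084), np.float64(0.0043)), (np.float64(0.0097), np.float64(0.0052)), (np.float64(0.011), np.float64(0.006))]
32.5 [(np.float64(0.0013), np.float64(0.0009)), (np.float64(0.0026), np.float64(0.0017)), (np.float64(0.0039), np.float64(0.0026)), (np.float64(0.0052), np.float64(0.0036)), (np.float64(0.0064), np.float64(0.0045)), (np.float64(0.0077), np.float64(0.0055)), (np.float64(0.0089), np.float64(0.0065)), (np.float64(0.0101), np.float64(0.0075))]
```

>>> carry_out([
  [0,0.0015,0.0003,0,0,0],
  [0,0.003,0.0006,0,0,0],
  [0,0.0046,0.001,0,0,0],
  [0,0.0061,0.0014,0,0,0],
  [0,0.0076,0.0018,0,0,0],
])

```text
clock: 12.3
tool_pos: [0.5984, -0.1425, 0.1917]
eef_rot: [0.638, 0.77, 0.0, 0.001]
contact_force: [-0.2, -2.1, 4.8]
opening: 0.241
```

```bash
python3 - <<'E'
from h import *
ten(0)
E
```

```text
t 12.3 pos [ 0.5984 -0.1425  0.1917] rot [6.378e-01 7.702e-01 4.000e-04 6.000e-04] F [-0.2 -2.1  4.8] M [-0.46  0.01 -0.08] op 0.241
[ 0.0243 -0.0835  0.1917] alpha 15.5
tang -1.84 rad 4.42
```

>>> carry_out([
  [0,0.0015,0.0003,0,0,0],
  [0,0.003,0.0007,0,0,0],
  [0,0.0045,0.0012,0,0,0],
  [0,0.006,0.0017,0,0,0],
])

```text
clock: 12.7
tool_pos: [0.6042, -0.1414, 0.1897]
eef_rot: [0.638, 0.77, 0.0, 0.0]
contact_force: [0.1, -2.3, 5.4]
opening: 0.24
```

```bash
python3 - <<'E'
from h import *
ten(0)
E
```

```text
t 12.7 pos [ 0.6042 -0.1414  0.1897] rot [6.378e-01 7.702e-01 3.000e-04 4.000e-04] F [ 0.1 -2.3  5.4] M [-0.52 -0.1  -0.05] op 0.24
[ 0.0302 -0.0834  0.1897] alpha 19.4
tang -2.08 rad 4.99
```

>>> carry_out([
  [0,0.0015,0.0005,0,0,0],
  [0,0.003,0.001,0,0,0],
  [0,0.0045,0.0015,0,0,0],
])

```text
clock: 13.0
tool_pos: [0.6083, -0.1405, 0.188]
eef_rot: [0.638, 0.77, 0.0, 0.0]
contact_force: [1.5, -2.5, 3.8]
opening: 0.241
```

```bash
python3 - <<'E'
from h import *
ten(0)
E
```

```text
t 13.0 pos [ 0.6083 -0.1405  0.188 ] rot [6.378e-01 7.702e-01 1.000e-04 2.000e-04] F [ 1.5 -2.5  3.8] M [-0.54 -0.12 -0.09] op 0.241
[ 0.0344 -0.0834  0.188 ] alpha 22.3
tang -0.53 rad 3.91
```

>>> carry_out([
  [0,0.0014,0.0006,0,0,0],
  [0,0.0028,0.0012,0,0,0],
  [0,0.0042,0.0018,0,0,0],
])

```text
clock: 13.3
tool_pos: [0.6121, -0.1399, 0.1862]
eef_rot: [0.638, 0.77, -0.0, -0.0]
contact_force: [0.8, -2.8, 5.3]
opening: 0.241
```

```bash
python3 - <<'E'
from h import *
ten(0)
E
```

```text
t 13.3 pos [ 0.6121 -0.1399  0.1862] rot [ 6.378e-01  7.702e-01 -1.000e-04 -0.000e+00] F [ 0.8 -2.8  5.3] M [-0.58  0.03 -0.03] op 0.241
[ 0.0383 -0.0834  0.1862] alpha 25.0
tang -2.04 rad 4.91
```

>>> carry_out([
  [0,0.0014,0.0007,0,0,0],
  [0,0.0028,0.0014,0,0,0],
])

```text
clock: 13.5
tool_pos: [0.6146, -0.1393, 0.1849]
eef_rot: [0.638, 0.77, -0.0, -0.0]
contact_force: [-0.5, -2.5, 6.7]
opening: 0.237
```

```bash
python3 - <<'E'
from h import *
ten(0)
q=r.snapshot('side'); cv2.imwrite('pics/side7.png',cv2.resize(q['img'][130:230,160:320],None,fx=4,fy=4))
for l in ['guard_edge','tray_rim','guard','tray']:
    d=r.spot_point(q,l); print(l,[(loc(x['xyz']).tolist(),round(x['p'],2)) for x in d[:2]])
E
```

```text
t 13.5 pos [ 0.6146 -0.1393  0.1849] rot [ 6.378e-01  7.702e-01 -3.000e-04 -2.000e-04] F [-0.5 -2.5  6.7] M [-0.57  0.2   0.  ] op 0.237
[ 0.0409 -0.0834  0.1849] alpha 26.8
tang -3.9 rad 5.49
guard_edge []
tray_rim [([0.0377, 0.314, 0.0936], 0.67)]
guard [([0.0366, 0.3164, 0.1064], 0.62)]
tray [([0.0395, 0.3113, 0.0923], 0.66), ([0.0364, -0.0807, 0.2034], 0.54)]
```

View pics/side7.png

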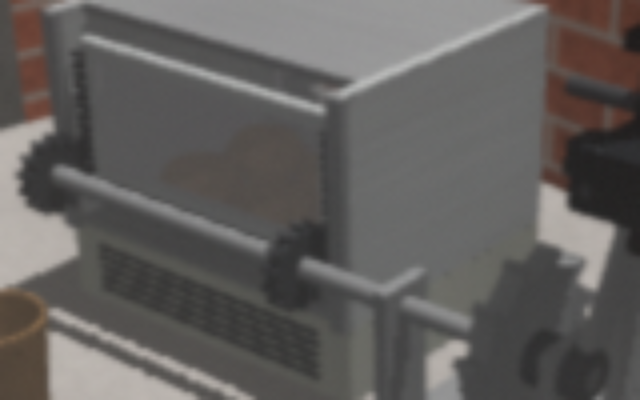

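>>> carry_out([
  [0,0.0014,0.0007,0,0,0],
  [0,0.0028,0.0014,0,0,0],
  [0,0.0042,0.0022,0,0,0],
  [0,0.0055,0.003,0,0,0],
])

```text
clock: 14.15
tool_pos: [0.6195, -0.1384, 0.182]
eef_rot: [0.638, 0.77, -0.001, -0.001]
contact_force: [-2.5, -2.3, 8.7]
opening: 0.241
```

```bash
python3 - <<'E'
from h import *
ten(0)
E
```

```text
t 14.15 pos [ 0.6195 -0.1384  0.182 ] rot [ 6.379e-01  7.701e-01 -6.000e-04 -6.000e-04] F [-2.5 -2.3  8.7] M [-0.57  0.42  0.01] op 0.241
[ 0.0458 -0.0834  0.182 ] alpha 30.4
tang -6.84 rad 6.01
```

>>> carry_out([
  [0,0.0013,0.0008,0,0,0],
  [0,0.0026,0.0017,0,0,0],
  [0,0.0039,0.0026,0,0,0],
])

```text
clock: 14.45
tool_pos: [0.6231, -0.1378, 0.1796]
eef_rot: [0.638, 0.77, -0.001, -0.001]
contact_force: [-1.8, -1.6, 11.3]
opening: 0.241
```

```bash
python3 - <<'E'
from h import *
ten(0)
E
```

```text
t 14.45 pos [ 0.6231 -0.1378  0.1796] rot [ 6.379e-01  7.701e-01 -7.000e-04 -7.000e-04] F [-1.8 -1.6 11.3] M [-0.58  0.57  0.05] op 0.241
[ 0.0495 -0.0834  0.1796] alpha 33.2
tang -7.98 rad 8.32
```

>>> carry_out([
  [0,0.0012,0.0009,0,0,0],
  [0,0.0024,0.0018,0,0,0],
  [0,0.0024,0.0018,0,0,0],
  [0,0.0024,0.0018,0,0,0],
])

```text
clock: 14.85
tool_pos: [0.6256, -0.1373, 0.178]
eef_rot: [0.638, 0.77, -0.001, -0.001]
contact_force: [-1.8, -2.1, 9.5]
opening: 0.235
```

```bash
python3 - <<'E'
from h import *
ten(0)
E
```

```text
t 14.85 pos [ 0.6256 -0.1373  0.178 ] rot [ 6.379e-01  7.701e-01 -6.000e-04 -6.000e-04] F [-1.8 -2.1  9.5] M [-0.49  0.52  0.01] op 0.235
[ 0.052  -0.0834  0.178 ] alpha 35.1
tang -7.24 rad 6.48
```

```bash
python3 - <<'E'
from h import *
ten(0)
q=r.snapshot('side'); cv2.imwrite('pics/s_before.png',q['img'])
q=r.snapshot('wrist'); cv2.imwrite('pics/w_before.png',q['img'])
E
```

```text
t 14.85 pos [ 0.6256 -0.1373  0.178 ] rot [ 6.379e-01  7.701e-01 -6.000e-04 -6.000e-04] F [-1.8 -2.1  9.5] M [-0.49  0.52  0.01] op 0.235
[ 0.052  -0.0834  0.178 ] alpha 35.1
tang -7.24 rad 6.48
```

>>> carry_out([
  [0,0,0,0,0,0],
  [0,0,0,0,0,0],
  [0,0,0,0,0,0],
  [0,0,0,0,0,0],
  [0,0,0,0,0,0],
], fingers=120)

```text
clock: 15.45
tool_pos: [0.6264, -0.1364, 0.177]
eef_rot: [0.638, 0.77, 0.0, -0.0]
contact_force: [-0.1, 0.1, 0.1]
opening: 0.529
```

```bash
python3 - <<'E'
from h import *
ten(0)
a=cv2.imread('pics/s_before.png'); q=r.snapshot('side'); b=q['img']; cv2.imwrite('pics/s_after.png',b)
c=np.hstack([a[100:240,160:320],b[100:240,160:320]]); cv2.imwrite('pics/cmp.png',cv2.resize(c,None,fx=2.4,fy=2.4))
print(np.abs(a.astype(int)-b)[120:220,165:300].mean(), np.abs(a.astype(int)-b)[350:400,350:400].mean())
q=r.snapshot('wrist'); cv2.imwrite('pics/w_after.png',np.vstack([cv2.imread('pics/w_before.png')[:300],q['img'][:300]]))
for l in ['knob_grip']:
    d=r.spot_point(q,l); print(l,[(loc(x['xyz']).tolist(),round(x['p'],2)) for x in d[:2]])
E
```

```text
t 15.45 pos [ 0.6264 -0.1364  0.177 ] rot [ 6.376e-01  7.704e-01  1.000e-04 -5.000e-04] F [-0.1  0.1  0.1] M [-0.1   0.   -0.06] op 0.529
[ 0.0529 -0.0827  0.177 ] alpha 35.9
tang -0.17 rad 0.04
1.7085185185185185 0.5946666666666667
knob_grip [([0.0506, -0.0786, 0.1979], 0.96)]
```

View pics/cmp.png

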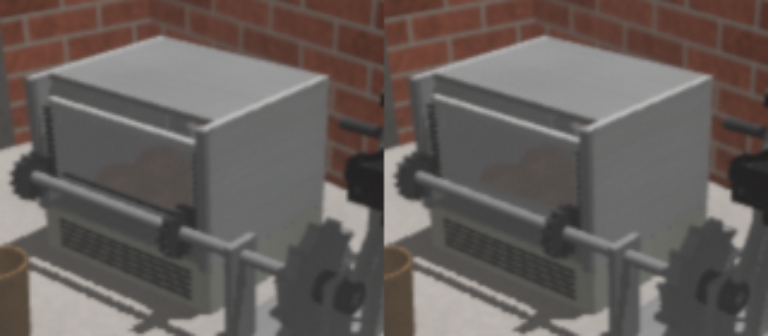

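View pics/w_after.png

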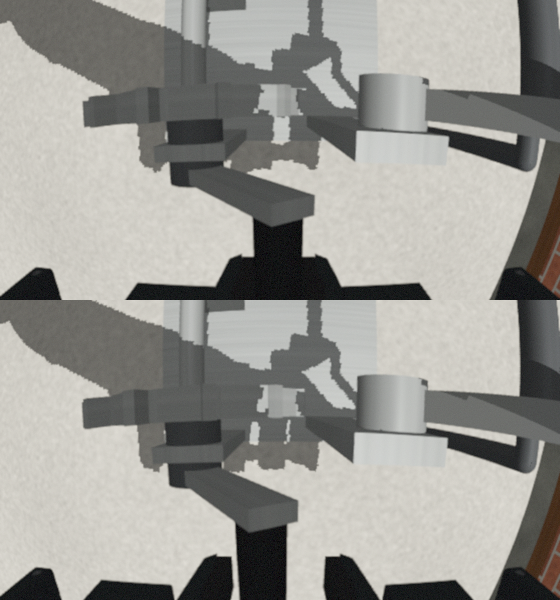

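>>> carry_out([
  [0,-0.003,-0.03,0,0,0],
  [0,-0.003,-0.075,0,0,0],
  [0,-0.003,-0.12,0,0,0],
  [0.02,0.01,-0.145,0,0,0],
  [0.055,0.035,-0.145,0,0,0],
  [0.09,0.06,-0.145,0,0,0],
  [0.12,0.075,-0.145,0,0,0],
  [0.1275,0.079,-0.145,0,0,0],
  [0.1275,0.079,-0.145,0,0,0],
  [0.1275,0.079,-0.145,0,0,0],
])

```text
clock: 16.6
tool_pos: [0.6799, 0.0006, 0.3224]
eef_rot: [0.639, 0.769, -0.001, 0.0]
contact_force: [0.3, -0.0, 0.1]
opening: 0.525
```

```bash
python3 - <<'E'
from h import *
ten(0)
q=r.snapshot('wrist'); cv2.imwrite('pics/w8.png',q['img'])
for l in ['pawl_pin','knob_grip']:
    d=r.spot_point(q,l); print(l,[(loc(x['xyz']).tolist(),round(x['p'],2)) for x in d[:2]])
q=r.snapshot('top'); cv2.imwrite('pics/t8.png',q['img'])
for l in ['pawl_pin','knob_grip']:
    d=r.spot_point(q,l); print(l,[(loc(x['xyz']).tolist(),round(x['p'],2)) for x in d[:2]])
q=r.snapshot('side'); cv2.imwrite('pics/s8.png',q['img'])
for l in ['pawl_pin','knob_grip','guard','tray_rim']:
    d=r.spot_point(q,l); print(l,[(loc(x['xyz']).tolist(),round(x['p'],2)) for x in d[:2]])
b=cv2.imread('pics/s_after.png'); c=np.hstack([b[100:260,160:320],q['img'][100:260,160:320]]); cv2.imwrite('pics/cmp8.png',cv2.resize(c,None,fx=2.4,fy=2.4))
p,M=cur(); print(cmd(glob((.1305,.0448,.230)),Rdown(),p,M))
E
```

```text
t 16.6 pos [6.799e-01 6.000e-04 3.224e-01] rot [ 6.387e-01  7.695e-01 -1.000e-03  4.000e-04] F [ 0.3 -0.   0.1] M [-0.13  0.13  0.01] op 0.525
[0.131  0.042  0.3224] alpha 31.0
tang 0.17 rad 0.22
pawl_pin [([0.1367, 0.0348, 0.2396], 0.75)]
knob_grip []
pawl_pin []
knob_grip [([0.0475, -0.0805, 0.1959], 0.73)]
pawl_pin [([0.1345, 0.0405, 0.2426], 0.82)]
knob_grip [([0.0448, -0.0817, 0.1994], 0.7)]
guard [([0.0344, 0.319, 0.1058], 0.98)]
tray_rim [([0.0385, 0.3143, 0.0919], 0.82)]
t 17.15 pos [0.6803 0.0029 0.3224] rot [ 0.6379  0.7702  0.     -0.    ] F [ 0.1 -0.7  1.1] M [-0.1   0.07  0.02] op 0.53
[0.0006, -0.0013, 0.0924, 0.0, -0.01, 0.02]
```

View pics/w8.png

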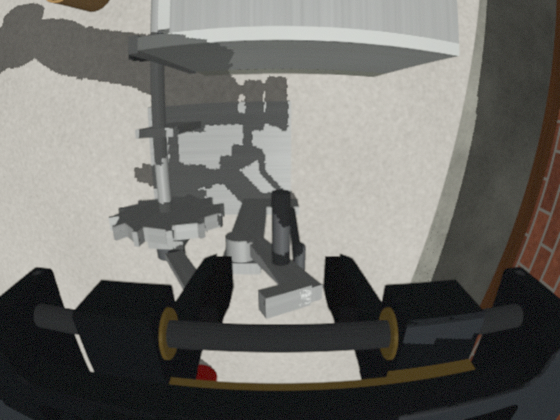

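View pics/cmp8.png

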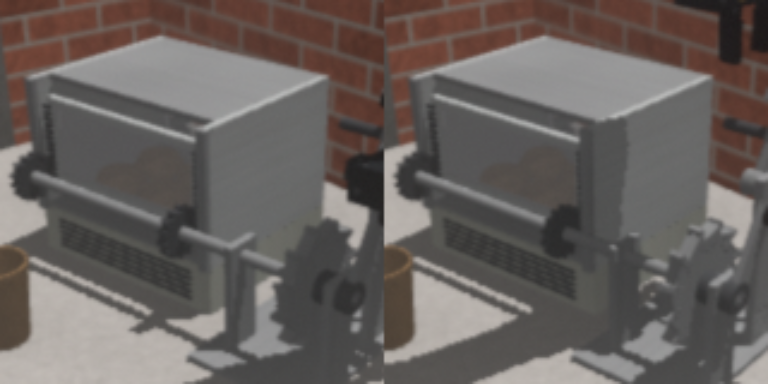

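>>> carry_out([
  [0.001,0,0.05,0,0,0],
  [0.001,0,0.085,0,0,0],
  [0.001,0,0.092,0,0,0],
  [0.001,0,0.092,0,0,0],
  [0.001,0,0.092,0,0,0],
])

```text
clock: 17.65
tool_pos: [0.6816, 0.0038, 0.2325]
eef_rot: [0.638, 0.77, 0.001, 0.001]
contact_force: [0.7, 0.2, -0.5]
opening: 0.528
```

>>> carry_out([
  [0,0,0,0,0,0],
  [0,0,0,0,0,0],
  [0,0,0,0,0,0],
  [0,0,0,0,0,0],
  [0,0,0,0,0,0],
], fingers=255, grip_force=15)

```text
clock: 18.15
tool_pos: [0.6811, 0.0041, 0.2309]
eef_rot: [0.638, 0.77, 0.001, 0.001]
contact_force: [1.9, 1.0, -0.3]
opening: 0.157
```

```bash
python3 - <<'E'
from h import *
ten(0)
E
```

```text
t 18.15 pos [0.6811 0.0041 0.2309] rot [0.6378 0.7702 0.0009 0.0008] F [ 1.9  1.  -0.3] M [ 0.02 -0.39  0.01] op 0.157
[0.1328 0.0452 0.2309] alpha 46.3
tang 1.63 rad 1.3
```

>>> carry_out([
  [0,-0.0115,-0.0075,0,0,0],
  [0,-0.022,-0.0115,0,0,0],
  [0,-0.0325,-0.013,0,0,0],
  [0,-0.0435,-0.0125,0,0,0],
  [0,-0.054,-0.0095,0,0,0],
  [0,-0.064,-0.0045,0,0,0],
  [0,-0.0725,0.002,0,0,0],
  [0,-0.0795,0.0105,0,0,0],
  [0,-0.084,0.018,0,0,0],
  [0,-0.084,0.018,0,0,0],
])

```text
clock: 19.15
tool_pos: [0.5968, -0.0115, 0.2114]
eef_rot: [0.638, 0.77, -0.001, -0.001]
contact_force: [-0.3, 1.4, -1.1]
opening: 0.152
```

```bash
python3 - <<'E'
from h import *
ten(0)
q=r.snapshot('side'); cv2.imwrite('pics/s9.png',cv2.resize(q['img'][80:290,130:410],None,fx=2.5,fy=2.5))
E
```

```text
t 19.15 pos [ 0.5968 -0.0115  0.2114] rot [ 6.378e-01  7.702e-01 -5.000e-04 -8.000e-04] F [-0.3  1.4 -1.1] M [ 0.12  0.01 -0.  ] op 0.152
[0.0471 0.0456 0.2114] alpha 23.7
tang 0.45 rad -1.01
```

View pics/s9.png

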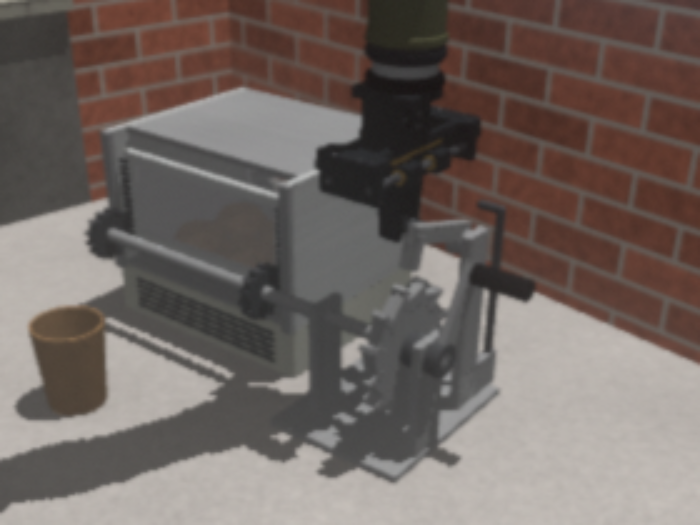

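>>> carry_out([
  [0,-0.0008,0.002,0,0,0],
  [0,-0.0015,0.004,0,0,0],
  [0,-0.0015,0.004,0,0,0],
])

```text
clock: 19.5
tool_pos: [0.5954, -0.0117, 0.2081]
eef_rot: [0.638, 0.77, -0.0, -0.001]
contact_force: [-4.0, 0.6, 0.3]
opening: 0.148
```

>>> carry_out([
  [0,-0.0005,0.002,0,0,0],
  [0,-0.001,0.004,0,0,0],
  [0,-0.001,0.004,0,0,0],
])

```text
clock: 19.8
tool_pos: [0.5939, -0.012, 0.2038]
eef_rot: [0.638, 0.77, -0.001, -0.001]
contact_force: [-5.2, 2.1, 1.7]
opening: 0.152
```

>>> carry_out([
  [0,0,0.0015,0,0,0],
  [0,0,0.003,0,0,0],
  [0,0,0.003,0,0,0],
])

```text
clock: 20.1
tool_pos: [0.5929, -0.0122, 0.2006]
eef_rot: [0.638, 0.77, -0.002, -0.002]
contact_force: [-7.3, 0.9, 0.4]
opening: 0.153
```

>>> carry_out([
  [0,0,0,0,0,0],
  [0,0,0,0,0,0],
  [0,0,0,0,0,0],
  [0,0,0,0,0,0],
  [0,0,0,0,0,0],
], fingers=120)

```text
clock: 20.6
tool_pos: [0.5958, -0.0123, 0.2017]
eef_rot: [0.638, 0.77, 0.0, 0.001]
contact_force: [0.1, 0.1, -0.0]
opening: 0.524
```

>>> carry_out([
  [0,0,-0.02,0,0,0],
  [0,0,-0.05,0,0,0],
  [0,0,-0.1,0,0,0],
  [0,0,-0.1,0,0,0],
  [0,0,-0.1,0,0,0],
])

```text
clock: 21.1
tool_pos: [0.5959, -0.0122, 0.3026]
eef_rot: [0.638, 0.77, 0.001, 0.001]
contact_force: [-0.2, 0.4, -0.7]
opening: 0.528
```

```bash
python3 - <<'E'
from h import *
ten(0)
for n in ['wrist','side','top']:
    q=r.snapshot(n); cv2.imwrite(f'pics/{n}10.png',q['img'])
    for l in ['pawl_pin','knob_grip','guard','tray_rim']:
        d=r.spot_point(q,l); print(n,l,[(loc(x['xyz']).tolist(),round(x['p'],2)) for x in d[:2]])
a=cv2.imread('pics/side10.png')[100:290,170:350]; cv2.imwrite('pics/side10z.png',cv2.resize(a,None,fx=3.15,fy=3.15,interpolation=cv2.INTER_CUBIC))
E
```

```text
t 21.1 pos [ 0.5959 -0.0122  0.3026] rot [0.6378 0.7702 0.0011 0.0012] F [-0.2  0.4 -0.7] M [-0.05  0.08 -0.06] op 0.528
[0.0461 0.045  0.3026] alpha 13.1
tang 0.02 rad -0.75
wrist pawl_pin [([0.0426, 0.0391, 0.2105], 0.69), ([-0.0242, -0.385, -0.0009], 0.68)]
wrist knob_grip [([0.05, -0.0767, 0.1974], 0.97)]
wrist guard []
wrist tray_rim []
side pawl_pin [([0.0407, 0.0399, 0.2129], 0.65)]
side knob_grip []
side guard [([0.0375, 0.3169, 0.1045], 0.75)]
side tray_rim [([0.0404, 0.3099, 0.0929], 0.71)]
top pawl_pin []
top knob_grip [([0.0477, -0.0784, 0.1947], 0.59)]
top guard [([0.0449, 0.3164, 0.1034], 0.55)]
top tray_rim [([0.0421, 0.3147, 0.0931], 0.64)]
```

View pics/side10z.png

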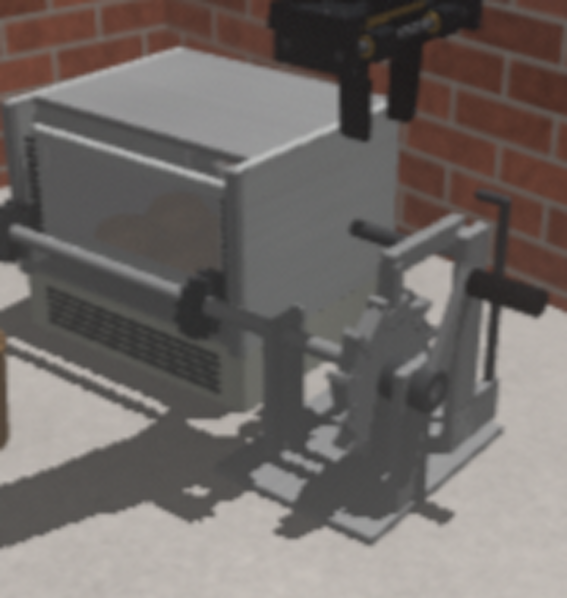

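View pics/wrist10.png

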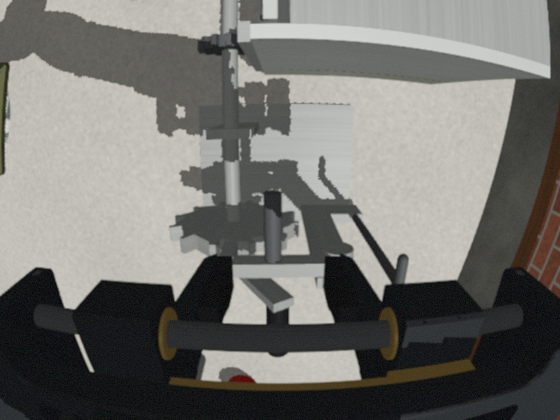

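```bash
python3 - <<'E'
from h import *
q=r.snapshot('top')
for l in ['sauce_bottle','napkin_box','cup','knob_grip']:
    d=r.spot_point(q,l); print(l,[(np.round(x['xyz'],3).tolist(),round(x['p'],2)) for x in d[:1]])
print(r.finish_job())
E
```

```text
sauce_bottle [([0.606, -0.448, -0.002], 0.73)]
napkin_box [([0.467, -0.432, 0.0], 0.57)]
cup [([0.542, 0.252, 0.09], 0.35)]
knob_grip [([0.62, -0.129, 0.194], 0.71)]
the job is handed in; nothing more can be done
None
```

The guard is closed with its seal pressing on the tray rim, the pawl is back in the teeth, and the job is handed in at about 21 s of the 64 s allowed.

- **Pawl thrown over:** I gripped the lift pin and swung it to the rest. The pin was seen at 133 mm in x and 242 mm high in the case's frame, which matches the rest position.
- **Winding:** I wound the crank from about 58° before the top to about 35° past it. The knob force rose from about 2 N turning freely to 7–8 N, so the peak seal force was about 16–22 N. When I let go of the knob, the wheel sprang back about 4°.
- **Seal after release:** The knob settled at about 31–32°, which I estimate leaves the seal pressed about 3.5 mm, or about 14 N. I did not measure this force after letting go; it comes from the knob angle and the force curve. The networks put the guard 11–14 mm above the rim, which means 2–5 mm of press, so they agree roughly.
- **Pawl back down:** The last pictures show the pin at 41–43 mm in x and about 212 mm high, so the pawl angle is close to 0 and the nose lies in the teeth.
- **Other things:** In the final top picture the bottle and the napkin box were where they started, to within 5 mm. The network did not find the cup in that picture; its only report was a low-confidence false one on the tray. The arm never touched the cup, and the later side pictures I looked at (up to the swing back of the pawl) show it standing in place.

The gripper was open and clear of everything at the end, about 90 mm above the pin.

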